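# Load the second plate into the clamping nest and hold the palm pad half-way down

### The arm

A 6-joint arm with a two-finger parallel gripper is mounted at the origin on the work surface. World frame = base frame: x ahead of the robot, y to its left, z up, the work surface at z = 0. Lengths are in m, angles in rad, forces in N, time in s.
With the tool pointing down it reaches from about 0.25 to 0.725 m from the base axis. Payload 4 kg.
Tool frame: the origin (TCP) lies at the very end of the fingers, on their centre line; the grasp point (between the pads) lies 19 mm behind it; x points along the fingers, y is the direction in which the jaws open and shut, and the axes are right-handed (so a half turn about x gives the same grasp; the last joint's range is limited). The gripper opens to 85 mm and grips with 20 to 120 N. Pads are 22 mm wide; open, the fingers measure 114 mm over their backs; the gripper's body (76 mm by 85 mm) begins 54 mm behind the grasp point. The pads swing forward as they close: fully open they stand 13 mm farther back than shut.
Start: joints at [-1.139, 0.241, 0.005, 1.335, 0, 1.571], TCP at [0.209, -0.454, 0.231] pointing down, gripper open.
Joint ranges: [-2.72, 2.72], [-1.05, 1.87], [-1.09, 1.28], [-1.99, 2.15], [-1.42, 1.44], [-3.14, 3.14]. Speed limits (rad/s): [2.79, 2.79, 3.14, 3.14, 3.14, 3.14].

### API

Orientations are given as a unit quaternion [x, y, z, w].
In Python, from station import read_state, get_image, close_job gives the robot as it stands. The module is installed in compiled form; this text tells all that it offers.
- The arm moves only by the shell command python3 -m creep 'ROWS' [FORCE]. ROWS is JSON, a list of rows, each an object with "turn": the turn, a rotation vector about the tool's x, y, z in degrees, a list of three; "slide": the shift along the tool's x, y, z in m, a list of three; "gripper": the closure, from -1 (fully open) to 1 (shut). A call has 1 to 12 rows; each row is the pose to reach, as a shift and turn from the pose commanded when the call began, along the tool's axes at that moment; what a row does not reach only later rows make up. A row lasts 1/12 s, in which the tool goes at most 41.7 mm and 7.16 degrees, less where a joint would pass 70% of its speed; a pose out of reach is approached as far as the arm can. A call with a gripper value outside its range is refused whole. The fingers move at their own pace and stop on an object; FORCE is the grip in N (left out, the last holds). Time passes only in rows, so rows that repeat a pose let the fingers close. It gives the time, the measured TCP pose, the force and the opening at its end, in the units of the state.
- read_state(): the state, without advancing time (a new reading comes with each control period).
- get_image(name): name is "scene" or "top" or "wrist"; returns a dict with "img" (480x640x3 uint8, blue, green, red), "fx", "fy", "cx", "cy" (pixels), "k1" (the pictures are not rectified: a ray, as slopes to the right and down, at radius r is drawn at 1 + k1 r^2 times it, then the intrinsics apply), "R" (3x3) and "t" (3): a world point X has camera coordinates R X + t; the wrist camera has in their place "tool_from_camera" (4x4, takes a point from camera to tool coordinates, whose origin is the TCP and whose axes are the tool frame's). Camera axes: x right, y down, z forward; pixel columns grow to the right and rows downward; lengths in m; the calibration is good to about 2 mm. A picture is of the moment at which its call begins: read the wrist's pose just before it. There is no depth.
- close_job(): hands the job in, once; it reports no verdict.
The state is a dict: "time_s": time; "joint_positions": joint angles; "joint_velocities": joint speeds; "joint_torque": joint torques, N m; "tcp_pos": TCP position; "ee_rot": TCP orientation; "wrist_force": force on the tool from outside, world axes, zero at the start; "torque": the same for the moment, N m; "finger_gap": finger opening in m.
Only numpy, scipy, OpenCV 4.12 (cv2) and the standard library are available. Lean on these libraries where they do the work, as an engineer would, in place of code of your own. Each camera call takes 0.05 s, during which the arm holds its last target.

### The job

One of the two slots of the clamping nest already holds a drilled plate. Take its twin, the plate that is both long and tall, out of the three-slot rack, stand it on its long edge fully down in the nest's empty slot and let go of it; then press the round palm pad half-way down (15 mm of its 30 mm travel, so that its rubber noses clamp both plates) and finish while still holding it there. Never push the pad to its bottom stop, leave the already loaded plate in its slot, and leave the other two plates and everything else where they are.

Things in the scene. Friction and masses are not known exactly. Their poses are not given: they have to be found in the camera images.
- plate: The plate to load: bare aluminium, 110 mm long (its x axis), 8 mm thick (its y axis), 70 mm tall (its z axis, up), about 0.17 kg, four dark 10 mm round spots (drilled holes) near its corners. Origin: middle of its lower long edge (underside centre). It stands on edge in one of the rack's three slots, any of them; the rack's slot walls hide its lowest 26 mm.
- rack: Slotted transport rack, fixed for the run: plywood base 140 x 185 x 10 mm with three parallel slots along its x axis at y = -64, 0 and +64 mm, each 13 mm wide and 118 mm long inside, slot floor 10 mm and grey wall tops 36 mm above the table. Origin: centre of its underside, on the table. Holds three plates in any order, along its x axis.
- short_plate: Another plate, to be left alone: aluminium, 72 mm long (x), 8 mm thick (y), 70 mm tall, one 16 mm spot in the middle. Origin: middle of its underside. In the rack.
- low_plate: Another plate, to be left alone: aluminium, 110 mm long (x), 8 mm thick (y), only 46 mm tall, two small spots. Origin: middle of its underside. In the rack.
- fixture: Clamping nest, fixed for the run: grey base 160 (x) x 300 mm (y -105 to 195), 10 mm thick. Origin: on the table, midway between its two slots, which run along x at y = -35 and 35 mm, 13 mm wide, 118 mm long inside, floor 10 mm and wall tops 42 mm above the table. 46 mm high nose housings stand outside them to y = -93 and 93 mm. Palm pad at y = 150 mm on a 70 mm square block 44 mm high.
- seat: Thin brass wear strip, 100 x 9 mm, lying flat on the floor of the EMPTY slot. Origin: centre of that slot's floor, 10 mm above the table; x along the slot, y across it. A plate fully home has its origin here, give or take the 2.5 mm play across and 4 mm along the slot.
- loaded_plate: The plate already standing in the other slot of the nest, the same as the plate to load (110 x 8 x 70 mm); stays in its slot. Origin: middle of its underside.
- pad_top (a point): Centre of the flat top of the round black palm pad (50 mm wide, flat for 44 mm), 105 mm above the table when not pressed; it moves straight down when pressed from above and springs back when let go.
- palm (a joint): Travel of the palm pad in m: 0 up, 0.030 at the bottom stop; half-way is 0.015. Its spring takes about 2.3 N to start plus 0.3 N per mm, and from about 6 mm on the two noses add together up to 0.6 N per mm: about 12 N at half-way. A black groove round its steel stem is level with the top of the dark collar at half-way.
- nose_l: Rubber clamp nose, 18 x 10 x 14 mm, of the slot at y = +35 mm of the nest, driven in through a window in the slot's outer wall, 28 mm above the table. It advances as far as the pad is pressed, and yields on a spring once it meets the plate. Origin: its centre.
- nose_r: The same nose for the slot at y = -35 mm. Origin: its centre.
- bottle: Water bottle, 64 mm wide and 210 mm tall, standing beyond the rack and nest; bystander. Origin: underside centre.
- punch: Black hole punch, 125 x 75 x 70 mm, beyond the nest; bystander. Origin: underside centre.
- spanner: Open-ended spanner, 160 mm long, lying flat beyond the rack; bystander.
- screw_a: Cap screw, 43 mm long, lying on the table near the robot; bystander.
- screw_b: Another cap screw, 43 mm long, lying near the robot; bystander.
Mind the look-alikes: they are no part of the job. Leave any green look-alike of the plate alone.

How it is judged:
On the way, in this order (a step that is already met when the one before it is completed fails the run):
1. the long, tall plate is lifted clear of the rack (its lower edge over 45 mm above the table) (height (world z) of plate above 0.045 m), for 0.1 s.
2. it stands on edge fully down in the nest's empty slot, let go, the palm pad not yet pressed (x of plate in the frame of seat between -0.009 and 0.009 m and y of plate in the frame of seat between -0.005 and 0.005 m and z of plate in the frame of seat between -0.003 and 0.003 m and angle between plate's own z axis and vertical below 0.08 rad and angle between the x axis of plate and the x axis of seat, either way round below 0.08 rad and contact force between each of the fingers, the arm and plate below 0.3 N and value of joint palm below 0.004 m), for 0.2 s.
At the end, for the whole second after the job is handed in: The plate stands upright in the slot that was empty, within 3 mm of its floor, untouched; the loaded plate still stands in its slot (moved under 12 mm); the robot presses the palm pad (over 3 N) at 10 to 20 mm travel, each nose pressing its plate with over 0.6 N, all through the last second (x of plate in the frame of seat between -0.009 and 0.009 m and y of plate in the frame of seat between -0.005 and 0.005 m and z of plate in the frame of seat between -0.003 and 0.003 m and angle between each of plate, loaded_plate's own z axis and vertical below 0.08 rad and angle between the x axis of plate and the x axis of seat, either way round below 0.08 rad and contact force between each of the fingers, the arm and plate below 0.3 N and distance of loaded_plate from where it was at the start of the episode below 0.012 m and value of joint palm between 0.01 and 0.02 m and contact force between any of the fingers, the arm and palm above 3 N and ((contact force between nose_l and plate above 0.6 N and contact force between nose_r and loaded_plate above 0.6 N) or (contact force between nose_l and loaded_plate above 0.6 N and contact force between nose_r and plate above 0.6 N)) and linear speed of plate below 0.02 m/s); the arm keeps its last pose, push and grip.
It fails at once if the palm pad is pushed to its bottom stop (travel over 27 mm) (value of joint palm above 0.027 m).
It fails at once if the loaded plate is lifted or pulled out of its slot (distance of loaded_plate from where it was at the start of the episode above 0.02 m or angle between loaded_plate's own z axis and vertical above 0.4 rad).
It fails at once if the short or the low plate is taken out of its place (moved over 20 mm) (distance of any of short_plate, low_plate from where it was at the start of the episode above 0.02 m).
It fails at once if a bystander is knocked away (moved over 50 mm) (distance of any of bottle, punch, spanner, screw_a, screw_b from where it was at the start of the episode above 0.05 m).
It also fails if it takes over 40 s, if anything falls off the work surface, if the arm or the gripper's body presses on something with over 40 N, if the wrist force passes 120 N, or if a joint passes its speed limit or range.

## Working session

There is one attempt and no reset: what is moved stays moved. The work goes in short steps, Python scripts to look and compute and a shell command to move; the robot and the scene stay as the last step left them, time stands still between calls to the robot, and variables do not carry over. Pictures are saved under pics/ and viewed, and the job is handed in when it is done.

```bash
mkdir -p pics; ls; cat > h.py <<'E'
import numpy as np, cv2, json
from station import read_state, get_image
def save(name, fn):
    d=get_image(name); cv2.imwrite('pics/'+fn+'.png', d['img']); 
    np.save('pics/'+fn+'.npy', d, allow_pickle=True); return d
def load(fn): return np.load('pics/'+fn+'.npy',allow_pickle=True).item()
def ray(d,u,v):
    x=(u-d['cx'])/d['fx']; y=(v-d['cy'])/d['fy']; rd=np.hypot(x,y); r=rd
    for _ in range(30): r=rd/(1+d['k1']*r*r)
    s=r/rd if rd>0 else 1
    return np.array([x*s,y*s,1.])
def at_z(d,u,v,z):
    R=np.array(d['R']);t=np.array(d['t']); o=-R.T@t; w=R.T@ray(d,u,v)
    return o+w*(z-o[2])/w[2]
def proj(d,X):
    c=np.array(d['R'])@np.array(X)+np.array(d['t']); x,y=c[0]/c[2],c[1]/c[2]; k=1+d['k1']*(x*x+y*y)
    return np.array([d['fx']*x*k+d['cx'], d['fy']*y*k+d['cy']])
def crop(d,u0,v0,u1,v1,fn,s):
    cv2.imwrite('pics/'+fn+'.png', cv2.resize(d['img'][v0:v1,u0:u1],None,fx=s,fy=s,interpolation=cv2.INTER_CUBIC))
E
python3 - <<'E'
from h import *
for n in ('scene','top','wrist'):
    d=save(n,n+'0'); print(n,d['fx'],d['k1'])
s=read_state(); print({k:np.round(v,3) for k,v in s.items()})
E
```

```text
pics
scene 590.1130081143789 -0.12111643469353989
top 606.9322716266662 0.011787442427547092
wrist 367.32873126908197 -0.05891210606493639
{'time_s': np.float64(0.15), 'joint_positions': array([-1.139,  0.241,  0.004,  1.335,  0.   ,  1.571]), 'joint_velocities': array([ 0.001, -0.001,  0.004,  0.   ,  0.   ,  0.001]), 'joint_torque': array([ 0.0000e+00, -3.7264e+01,  2.5264e+01,  1.2000e-02,  0.0000e+00,
       -0.0000e+00]), 'tcp_pos': array([ 0.209, -0.454,  0.231]), 'ee_rot': array([-0.691, -0.152,  0.691, -0.151]), 'wrist_force': array([ 0.525,  0.903, -0.245]), 'torque': array([-0.001, -0.002,  0.03 ]), 'finger_gap': np.float64(0.085)}
```

View pics/top0.png

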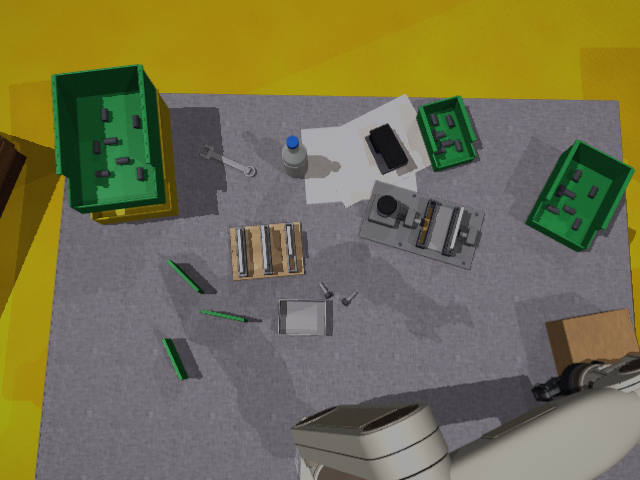

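View pics/scene0.png

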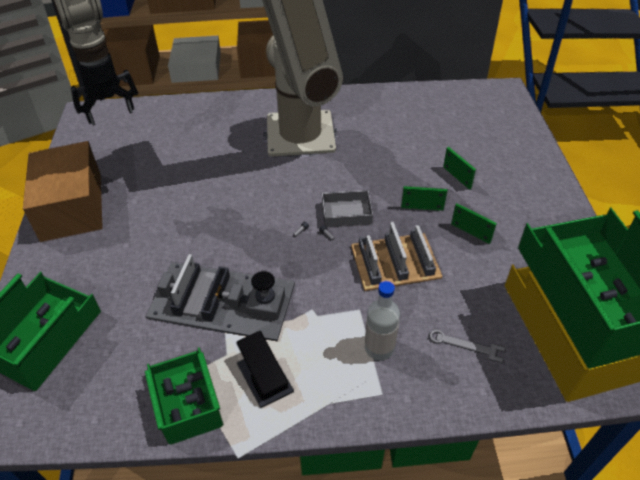

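```bash
python3 - <<'E'
from h import *
d=load('top0'); crop(d,220,210,320,290,'t_rack',8); crop(d,350,170,500,280,'t_fix',5.3)
d=load('scene0'); crop(d,340,210,450,295,'s_rack',7); crop(d,140,240,300,340,'s_fix',5)
E
```

```text
(no output)
```

View pics/t_rack.png

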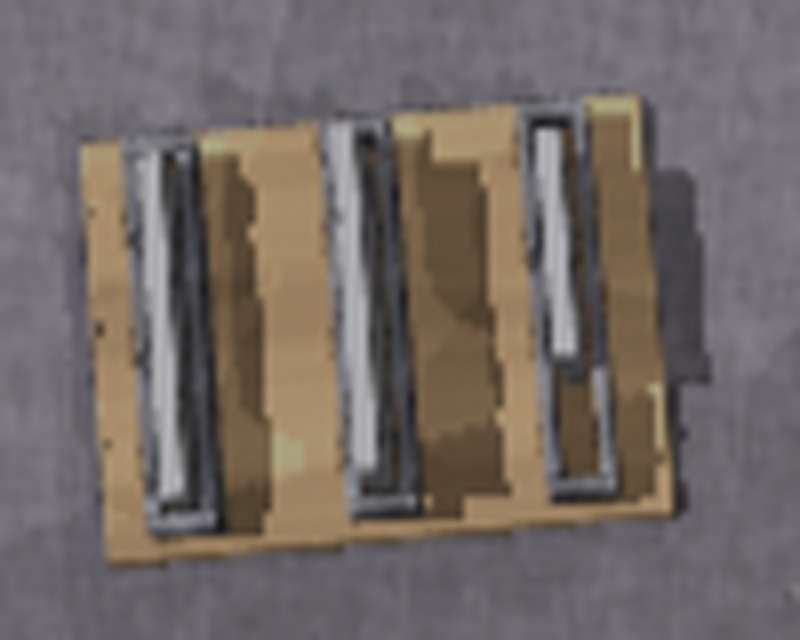

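View pics/s_rack.png

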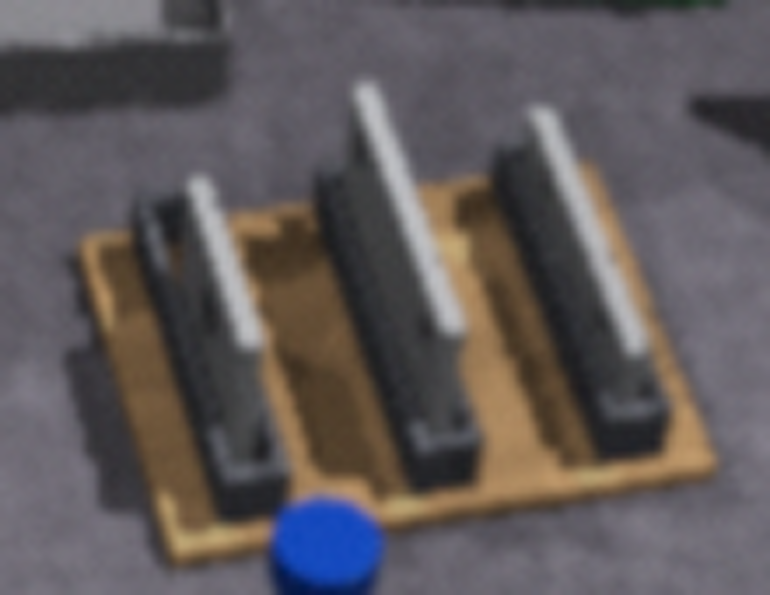

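View pics/t_fix.png

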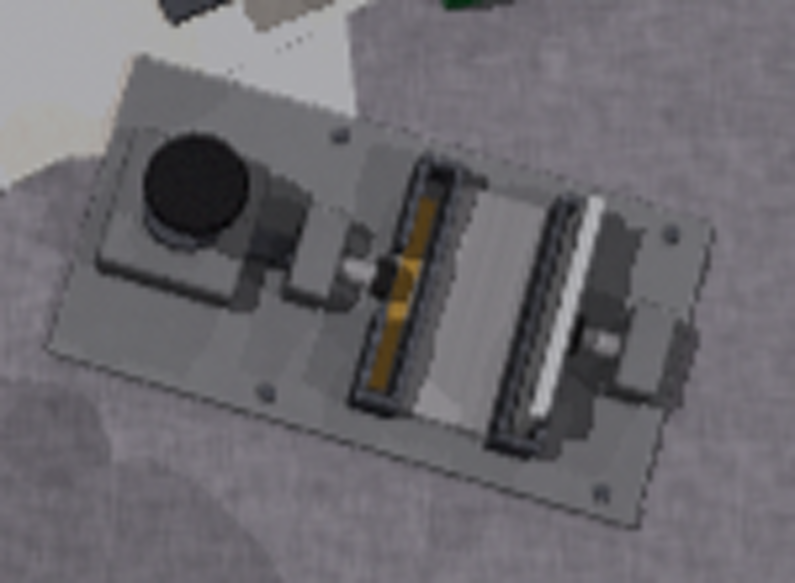

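View pics/s_fix.png

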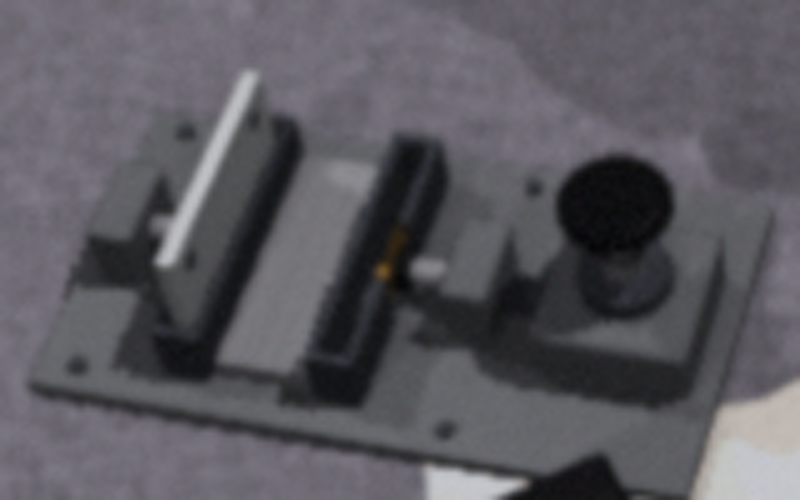

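```bash
cat > fit.py <<'E'
from h import *
from scipy.optimize import least_squares
t=load('top0'); s=load('scene0')
T=lambda l,o,k:[(o[0]+u/k,o[1]+v/k) for u,v in l]
def fit(objs):
    # objs: (cam, local pts, px)
    def w(p,X): c,n=np.cos(p[2]),np.sin(p[2]); return np.array([p[0]+c*X[0]-n*X[1],p[1]+n*X[0]+c*X[1],X[2]])
    f=lambda p:np.concatenate([proj(d,w(p,X))-np.array(q) for d,L,P in objs for X,q in zip(L,P)])
    best=None
    for a in (0,1.5,3,-1.5):
        r=least_squares(f,[.45,0,a],loss='soft_l1')
        if best is None or r.cost<best.cost: best=r
    return best.x, np.round(f(best.x).reshape(-1,2),1)
if __name__=='__main__':
    P=T([(80,145),(640,97),(680,515),(107,562)],(220,210),8)
    S=T([(595,162),(712,470),(175,558),(85,240)],(340,210),7)
    L=[(.07,.0925,.01),(.07,-.0925,.01),(-.07,-.0925,.01),(-.07,.0925,.01)]
    Ls=[(-.07,.0925,.01),(.07,.0925,.01),(.07,-.0925,.01),(-.07,-.0925,.01)]
    print('rack top',fit([(t,L,P)])); print('rack scene',fit([(s,Ls,S)])); print('both',fit([(t,L,P),(s,Ls,S)]))
    F=T([(135,57),(715,232),(638,528),(47,350)],(350,170),5.3)
    L=[(.08,.195,.01),(.08,-.105,.01),(-.08,-.105,.01),(-.08,.195,.01)]
    L2=[(.08,.195,.01),(.08,-.105,.01),(-.08,.195,.01)]
    Fs=T([(690,495),(30,382),(772,205)],(140,240),5)
    print('fix top',fit([(t,L,F)])); print('fix both',fit([(t,L,F),(s,L2,Fs)]))
    def tri(a,b):
        return least_squares(lambda X:np.concatenate([proj(t,X)-a,proj(s,X)-b]),[.5,0,.07])
    A=T([(343,122),(366,468),(152,150),(173,498),(547,128),(565,357)],(220,210),8)
    B=T([(452,332),(368,85),(637,350),(540,108),(250,345),(200,180)],(340,210),7)
    for a,b in zip(A,B):
        r=tri(np.array(a),np.array(b)); print(np.round(r.x,4),round(r.cost,2))
    r=tri(np.array([350+196/5.3,170+186/5.3]),np.array([140+615/5,240+206/5])); print('pad',r.x,r.cost, at_z(t,350+196/5.3,170+186/5.3,.105))
    A=T([(597,197),(540,413)],(350,170),5.3);B=T([(170,263),(250,73)],(140,240),5)
    for a,b in zip(A,B):
        r=tri(np.array(a),np.array(b)); print('loaded',np.round(r.x,4),round(r.cost,2))
E
python3 fit.py
```

```text
rack top (array([0.51011648, 0.19462134, 0.10985108]), array([[ 0.1, -0.2],
       [ 0.2, -0.4],
       [-0.3,  0.1],
       [ 0. ,  0.5]]))
rack scene (array([0.51733462, 0.19767296, 0.1066436 ]), array([[ 0.2,  0. ],
       [ 1.5,  0. ],
       [-0.4,  0. ],
       [-0.9, -0.2]]))
both (array([0.51332343, 0.19607554, 0.10693105]), array([[-0.4, -1.5],
       [-0.2, -1.5],
       [-0.9, -1.1],
       [-0.6, -0.8],
       [-0.8, -1.1],
       [ 0.5, -1.3],
       [-1.3, -1.3],
       [-1.8, -1.4]]))
fix top (array([ 0.57628573, -0.25316584, -0.27766274]), array([[ 0.3, -0.5],
       [ 0.4, -1.2],
       [-0.5,  0.7],
       [-0.2,  0.7]]))
fix both (array([ 0.57855239, -0.25195026, -0.27571665]), array([[-0.2, -1.2],
       [-0.1, -2.1],
       [-0.9, -0.3],
       [-0.6,  0. ],
       [-0.9, -0.6],
       [-1.1, -1. ],
       [-0. , -1.2]]))
[0.5653 0.2023 0.0755] 0.15
[0.4559 0.1919 0.0753] 0.6
[0.5595 0.2655 0.0532] 0.21
[0.4483 0.2545 0.0506] 0.36
[0.5647 0.1381 0.0752] 0.16
[0.4922 0.1311 0.0738] 0.51
pad [ 0.61922733 -0.10803624  0.09360931] 0.1493290509552274 [ 0.61646158 -0.10792969  0.105     ]
loaded [ 0.6213 -0.2989  0.0777] 0.86
loaded [ 0.5167 -0.2716  0.0769] 0.19
```

```bash
cat >> h.py <<'E'
from scipy.spatial.transform import Rotation as Ro
def go(pos, ang, cmd=None):
    """target TCP pos, jaw (tool y) axis at world angle ang (mod pi), tool down -> slide,turn from current pose"""
    s=read_state() if cmd is None else cmd
    R0=Ro.from_quat(s['ee_rot']); best=None
    for a in (ang,ang+np.pi):
        y=np.array([np.cos(a),np.sin(a),0]); x=np.array([0,0,-1.]); M=np.column_stack([x,y,np.cross(x,y)])
        rv=(R0.inv()*Ro.from_matrix(M)).as_rotvec(degrees=True)
        if best is None or np.linalg.norm(rv)<np.linalg.norm(best): best=rv
    return np.round(R0.inv().apply(np.array(pos)-s['tcp_pos']),4), np.round(best,2)
E
python3 - <<'E'
from h import *
t=load('top0')
s=read_state(); print(Ro.from_quat(s['ee_rot']).as_matrix().round(3))
print(go([.47,.197,.25],np.pi/2+.105))
print('bottle',at_z(t,295,172,0.0),at_z(t,293,141,.21))
print(np.round(load('wrist0')['tool_from_camera'],3))
E
```

```text
[[-0.001  0.419 -0.908]
 [ 0.001 -0.908 -0.419]
 [-1.    -0.002 -0.   ]]
(array([-0.0186, -0.4818, -0.5093]), array([1.872e+01, 1.000e-02, 9.000e-02]))
bottle [ 7.28205019e-01  1.28679572e-01 -2.22044605e-16] [0.74118148 0.12380095 0.21      ]
[[-0.001 -0.297  0.955 -0.143]
 [ 1.    -0.001  0.001 -0.   ]
 [ 0.     0.955  0.297 -0.076]
 [ 0.     0.     0.     1.   ]]
```

View pics/wrist0.png

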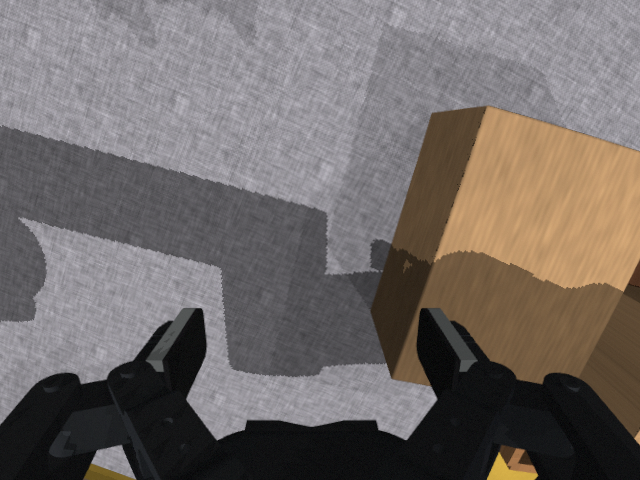

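```bash
python3 -m creep '[{"slide":[-0.01,-0.04,-0.04],"turn":[2,0,0],"gripper":-1},{"slide":[-0.0186,-0.24,-0.255],"turn":[10,0,0],"gripper":-0.2},{"slide":[-0.0186,-0.24,-0.255],"turn":[10,0,0],"gripper":-0.2},{"slide":[-0.0186,-0.24,-0.255],"turn":[10,0,0],"gripper":-0.2},{"slide":[-0.0186,-0.48,-0.51],"turn":[18.7,0,0],"gripper":-0.2},{"slide":[-0.0186,-0.48,-0.51],"turn":[18.7,0,0],"gripper":-0.2},{"slide":[-0.0186,-0.48,-0.51],"turn":[18.7,0,0],"gripper":-0.2},{"slide":[-0.0186,-0.48,-0.51],"turn":[18.7,0,0],"gripper":-0.2},{"slide":[-0.0186,-0.48,-0.51],"turn":[18.7,0,0],"gripper":-0.2},{"slide":[-0.0186,-0.48,-0.51],"turn":[18.7,0,0],"gripper":-0.2},{"slide":[-0.0186,-0.48,-0.51],"turn":[18.7,0,0],"gripper":-0.2},{"slide":[-0.0186,-0.48,-0.51],"turn":[18.7,0,0],"gripper":-0.2}]'
python3 - <<'E'
from h import *
print(go([.47,.197,.25],np.pi/2+.105))
E
```

```text
time_s: 1.15
tcp_pos: [0.3925, 0.0017, 0.2473]
ee_rot: [0.706, 0.037, -0.706, 0.037]
wrist_force: [0.7, -0.9, 0.3]
finger_gap: 0.0511
(array([-0.0027, -0.186 , -0.0977]), array([ 0.04, -0.02, -0.01]))
```

```bash
python3 -m creep '[{"slide":[0,-0.093,-0.049],"turn":[0,0,0],"gripper":-0.2},{"slide":[0,-0.093,-0.049],"turn":[0,0,0],"gripper":-0.2},{"slide":[0,-0.186,-0.098],"turn":[0,0,0],"gripper":-0.2},{"slide":[0,-0.186,-0.098],"turn":[0,0,0],"gripper":-0.2},{"slide":[0,-0.186,-0.098],"turn":[0,0,0],"gripper":-0.2},{"slide":[0,-0.186,-0.098],"turn":[0,0,0],"gripper":-0.2},{"slide":[0,-0.186,-0.098],"turn":[0,0,0],"gripper":-0.2},{"slide":[0,-0.186,-0.098],"turn":[0,0,0],"gripper":-0.2}]'
python3 - <<'E'
from h import *
s=read_state(); d=get_image('wrist')
T=np.array(d['tool_from_camera']); Rt=Ro.from_quat(s['ee_rot']).as_matrix()
Rw=Rt@T[:3,:3]; o=Rt@T[:3,3]+s['tcp_pos']; d['R']=Rw.T; d['t']=-Rw.T@o
cv2.imwrite('pics/w1.png',d['img']); np.save('pics/w1.npy',d,allow_pickle=True)
print(s['tcp_pos'],s['wrist_force'],Rt.round(3).tolist())
E
```

```text
time_s: 1.82
tcp_pos: [0.4824, 0.0883, 0.2469]
ee_rot: [-0.703, -0.069, 0.706, -0.046]
wrist_force: [0.1, 0.3, 0.4]
finger_gap: 0.0512
[0.4823974  0.08825701 0.24692874] [0.11049312 0.29513799 0.39855744] [[-0.007, 0.161, -0.987], [0.032, -0.986, -0.161], [-0.999, -0.033, 0.002]]
```

View pics/w1.png

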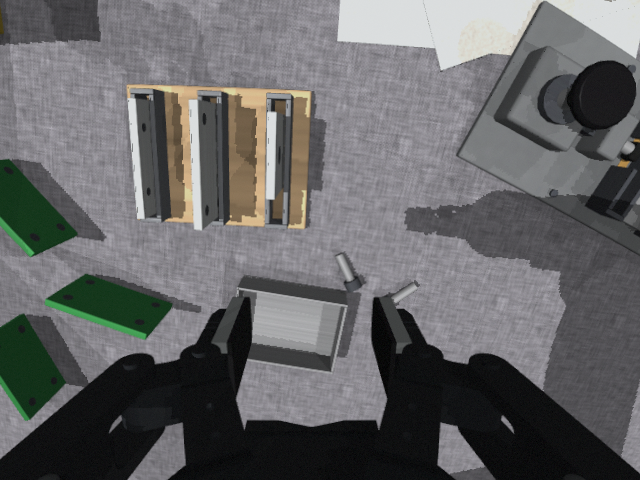

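```bash
python3 -m creep '[{"slide":[0,0,0],"turn":[0,0,0],"gripper":-0.2},{"slide":[0,0,0],"turn":[0,0,0],"gripper":-0.2}]'
python3 - <<'E'
from h import *
s=read_state(); print(s['joint_positions'].round(3),s['joint_velocities'].round(3)); print(Ro.from_quat(s['ee_rot']).as_matrix().round(3))
print(go([.47,.197,.25],np.pi/2+.105))
E
```

```text
time_s: 2.03
tcp_pos: [0.4818, 0.0879, 0.2474]
ee_rot: [-0.703, -0.068, 0.706, -0.045]
wrist_force: [0.3, -0.5, -0.6]
finger_gap: 0.051
[0.16  0.215 0.013 1.37  0.033 3.141] [-0.    -0.004 -0.003  0.     0.     0.   ]
[[-0.006  0.16  -0.987]
 [ 0.032 -0.987 -0.161]
 [-0.999 -0.033  0.001]]
(array([ 0.0009, -0.1096, -0.0059]), array([3.22, 0.12, 1.87]))
```

```bash
python3 -m creep '[{"slide":[0,-0.01,0],"turn":[-7,0,0],"gripper":-0.2},{"slide":[0,-0.02,0],"turn":[-14,0,0],"gripper":-0.2},{"slide":[0,-0.03,0],"turn":[-21,0,0],"gripper":-0.2},{"slide":[0,-0.04,0],"turn":[-28,0,0],"gripper":-0.2},{"slide":[0,-0.05,0],"turn":[-35,0,0],"gripper":-0.2},{"slide":[0,-0.06,0],"turn":[-42,0,0],"gripper":-0.2},{"slide":[0,-0.07,0],"turn":[-49,0,0],"gripper":-0.2},{"slide":[0,-0.08,0],"turn":[-56,0,0],"gripper":-0.2},{"slide":[0,-0.09,0],"turn":[-63,0,0],"gripper":-0.2},{"slide":[0,-0.1,0],"turn":[-70,0,0],"gripper":-0.2},{"slide":[0,-0.11,0],"turn":[-77,0,0],"gripper":-0.2},{"slide":[0,-0.11,0],"turn":[-84,0,0],"gripper":-0.2}]'
python3 - <<'E'
from h import *
s=read_state(); print(s['joint_positions'].round(3))
print(go([.43,.197,.26],np.pi/2+.105))
E
```

```text
time_s: 3.03
tcp_pos: [0.4639, 0.1978, 0.2512]
ee_rot: [0.491, 0.525, -0.477, 0.506]
wrist_force: [-0.3, -1.3, 0.2]
finger_gap: 0.0515
[0.383 0.236 0.05  1.378 0.033 1.89 ]
(array([-0.0086, -0.034 , -0.0017]), array([87.66, -1.35,  1.63]))
```

```bash
python3 -m creep '[{"slide":[0,-0.01,0],"turn":[-7,0,0],"gripper":-0.2},{"slide":[0,-0.02,0],"turn":[-14,0,0],"gripper":-0.2},{"slide":[0,-0.03,0],"turn":[-21,0,0],"gripper":-0.2},{"slide":[0,-0.034,0],"turn":[-28,0,0],"gripper":-0.2},{"slide":[0,-0.034,0],"turn":[-35,0,0],"gripper":-0.2},{"slide":[0,-0.034,0],"turn":[-42,0,0],"gripper":-0.2},{"slide":[0,-0.034,0],"turn":[-49,0,0],"gripper":-0.2},{"slide":[0,-0.034,0],"turn":[-56,0,0],"gripper":-0.2},{"slide":[0,-0.034,0],"turn":[-63,0,0],"gripper":-0.2},{"slide":[0,-0.034,0],"turn":[-70,0,0],"gripper":-0.2},{"slide":[0,-0.034,0],"turn":[-77,0,0],"gripper":-0.2},{"slide":[0,-0.034,0],"turn":[-84,0,0],"gripper":-0.2}]'
python3 - <<'E'
from h import *
s=read_state(); print(s['joint_positions'].round(3))
print(go([.43,.197,.26],np.pi/2+.105))
E
```

```text
time_s: 4.03
tcp_pos: [0.4302, 0.1943, 0.2513]
ee_rot: [0.026, 0.709, -0.004, 0.705]
wrist_force: [-0.5, 0.3, -0.7]
finger_gap: 0.0517
[ 0.404  0.171 -0.031  1.361  0.032  0.446]
(array([-0.0086,  0.0029, -0.0004]), array([-8.44, -0.28, -1.86]))
```

```bash
python3 -m creep '[{"slide":[-0.008,0.003,0],"turn":[-7,-0.25,-1.5],"gripper":-0.2},{"slide":[-0.008,0.003,0],"turn":[-8.44,-0.28,-1.86],"gripper":-0.2},{"slide":[-0.008,0.003,0],"turn":[-8.44,-0.28,-1.86],"gripper":-0.2},{"slide":[-0.008,0.003,0],"turn":[-8.44,-0.28,-1.86],"gripper":-0.2}]'
cat >> h.py <<'E'
def wrist(fn):
    s=read_state(); d=get_image('wrist')
    T=np.array(d['tool_from_camera']); Rt=Ro.from_quat(s['ee_rot']).as_matrix()
    Rw=Rt@T[:3,:3]; o=Rt@T[:3,3]+s['tcp_pos']; d['R']=Rw.T; d['t']=-Rw.T@o
    cv2.imwrite('pics/'+fn+'.png',d['img']); np.save('pics/'+fn+'.npy',d,allow_pickle=True); return d
E
python3 - <<'E'
from h import *
d=wrist('w2'); print(d['t'])
E
```

```text
time_s: 4.37
tcp_pos: [0.4306, 0.1974, 0.2591]
ee_rot: [-0.034, 0.706, 0.034, 0.706]
wrist_force: [0.2, 0.7, -0.1]
finger_gap: 0.0515
[-0.15475216 -0.47464983  0.27252155]
```

View pics/w2.png

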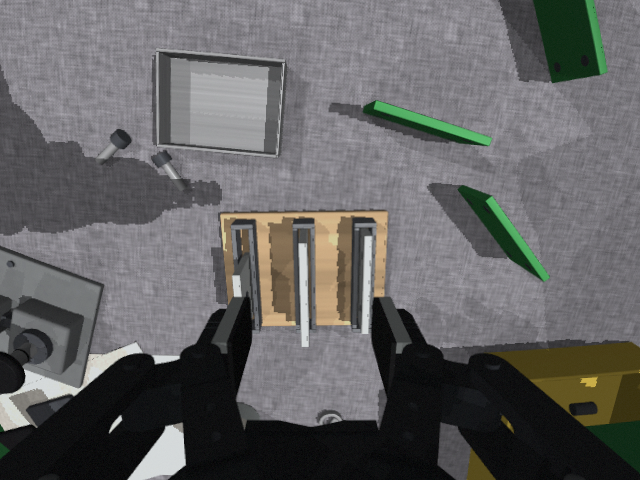

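```bash
python3 - <<'E'
from h import *
d=load('w2'); crop(d,210,200,400,350,'w2c',4)
E
```

```text
(no output)
```

View pics/w2c.png

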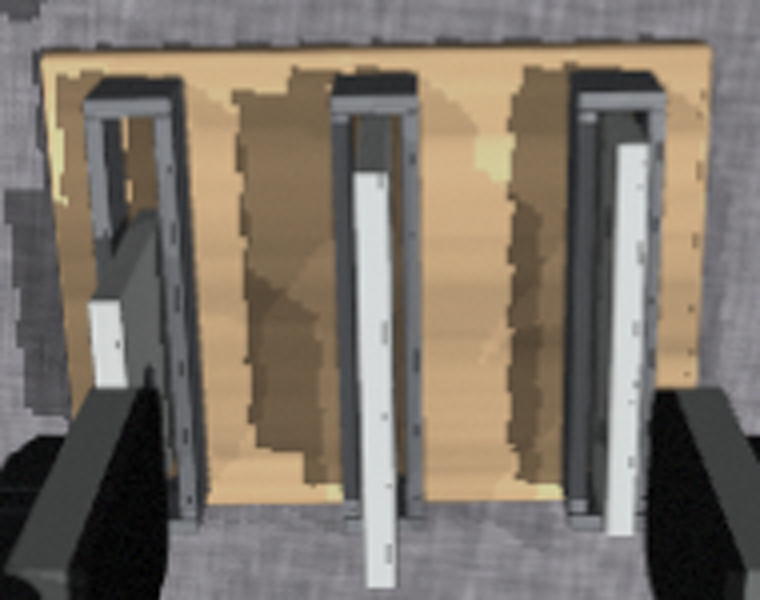

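```bash
python3 - <<'E'
from h import *
d=load('w2')
a=at_z(d,210+371/4,200+172/4,.08); b=at_z(d,210+381/4,200+588/4,.08)
print(a,b,np.linalg.norm(a-b),(a+b)/2,np.arctan2(*(b-a)[[1,0]]))
for z,c in ((.056,((632,142),(620,535))),(.08,((107,298),(115,388)))):
    print([at_z(d,210+u/4,200+v/4,z).round(4) for u,v in c])
t=load('top0')
A=at_z(t,262.9,225.3,.08);B=at_z(t,265.75,268.5,.08); print('top',A,B,(A+B)/2,np.arctan2(*(A-B)[[1,0]]))
# rack base top edge, z=.01
for u,v in((42,55),(710,45)): print(at_z(d,210+u/4,200+v/4,.01))
m=(a+b)/2; ang=np.arctan2(*(b-a)[[1,0]])
print(go([m[0],m[1],.13],ang+np.pi/2)); print(go([m[0],m[1],.05],.11+np.pi/2))
E
```

```text
[0.45592221 0.19226142 0.08      ] [0.56562129 0.20470423 0.08      ] 0.11040249376980865 [0.51077175 0.19848282 0.08      ] 0.11294402063948424
[array([0.4496, 0.2555, 0.056 ]), array([0.5588, 0.2682, 0.056 ])]
[array([0.4931, 0.1329, 0.08  ]), array([0.5164, 0.1356, 0.08  ])]
top [0.56406829 0.2007308  0.08      ] [0.45499711 0.18943927 0.08      ] [0.5095327  0.19508504 0.08      ] 0.10315693540495081
[0.45325805 0.09997829 0.01      ]
[0.43277329 0.28144874 0.01      ]
(array([ 0.1289, -0.0067,  0.0801]), array([-0.88, -0.04, -0.  ]))
(array([ 0.2089, -0.0067,  0.0801]), array([-0.71, -0.04, -0.  ]))
```

```bash
python3 -m creep '[{"slide":[0.0,-0.007,0.04],"turn":[-0.8,0,0],"gripper":-0.2},{"slide":[0.01,-0.007,0.08],"turn":[-0.8,0,0],"gripper":-0.2},{"slide":[0.05,-0.007,0.08],"turn":[-0.8,0,0],"gripper":-0.2},{"slide":[0.09,-0.007,0.08],"turn":[-0.8,0,0],"gripper":-0.2},{"slide":[0.12,-0.007,0.08],"turn":[-0.8,0,0],"gripper":-0.2},{"slide":[0.12,-0.007,0.08],"turn":[-0.8,0,0],"gripper":-0.2},{"slide":[0.12,-0.007,0.08],"turn":[-0.8,0,0],"gripper":-0.2}]'
python3 - <<'E'
from h import *
d=wrist('w3')
print(go([.5105,.198,.05],.11+np.pi/2))
E
```

```text
time_s: 5.0
tcp_pos: [0.5095, 0.1976, 0.1375]
ee_rot: [-0.04, 0.708, 0.039, 0.704]
wrist_force: [0.1, -0.2, 1.0]
finger_gap: 0.0511
(array([ 0.0898, -0.0004, -0.0008]), array([ 0.15, -0.02, -0.  ]))
```

View pics/w3.png

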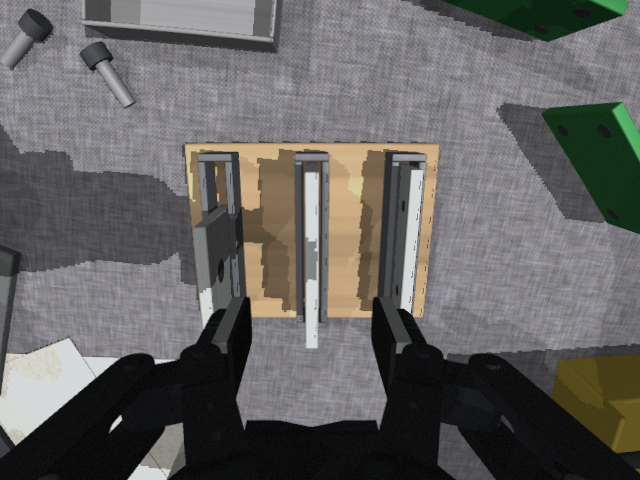

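The plate (top edge at px 305–320, rows 170–348) sits midway between the fingers (250/373). I'll go down and grip.

```bash
python3 -m creep '[{"slide":[0.03,0,0],"turn":[0,0,0],"gripper":-0.2},{"slide":[0.06,0,0],"turn":[0,0,0],"gripper":-0.2},{"slide":[0.088,0,0],"turn":[0,0,0],"gripper":-0.2},{"slide":[0.088,0,0],"turn":[0,0,0],"gripper":0},{"slide":[0.088,0,0],"turn":[0,0,0],"gripper":0.5},{"slide":[0.088,0,0],"turn":[0,0,0],"gripper":1},{"slide":[0.088,0,0],"turn":[0,0,0],"gripper":1},{"slide":[0.088,0,0],"turn":[0,0,0],"gripper":1},{"slide":[0.088,0,0],"turn":[0,0,0],"gripper":1},{"slide":[0.088,0,0],"turn":[0,0,0],"gripper":1},{"slide":[0.088,0,0],"turn":[0,0,0],"gripper":1}]' 60
python3 - <<'E'
from h import *
d=wrist('w4'); s=read_state(); print(s['wrist_force'],s['tcp_pos'])
E
```

```text
time_s: 5.97
tcp_pos: [0.5137, 0.1994, 0.0545]
ee_rot: [-0.039, 0.704, 0.041, 0.708]
wrist_force: [-0.2, 0.1, 7.1]
finger_gap: 0.0068
[-0.24473289 -1.1973855   7.44757828] [0.51368926 0.19943809 0.05450304]
```

View pics/w4.png

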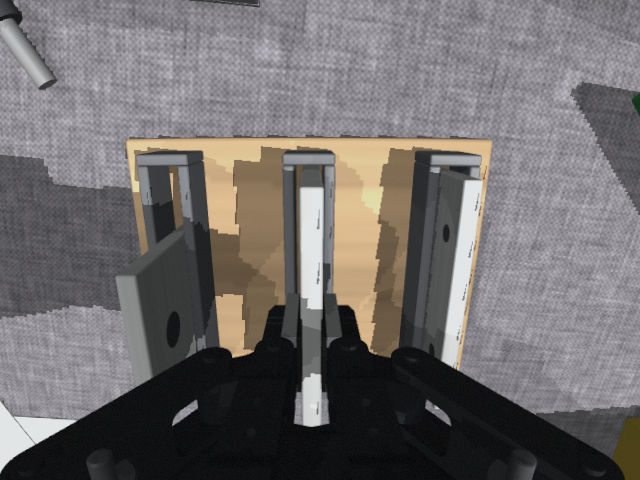

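```bash
python3 -m creep '[{"slide":[-0.015,0,0],"turn":[0,0,0],"gripper":1},{"slide":[-0.035,0,0],"turn":[0,0,0],"gripper":1},{"slide":[-0.06,0,0],"turn":[0,0,0],"gripper":1},{"slide":[-0.09,0,0],"turn":[0,0,0],"gripper":1},{"slide":[-0.12,0,0],"turn":[0,0,0],"gripper":1},{"slide":[-0.15,0,0],"turn":[0,0,0],"gripper":1},{"slide":[-0.15,0,0],"turn":[0,0,0],"gripper":1},{"slide":[-0.15,0,0],"turn":[0,0,0],"gripper":1}]'
python3 - <<'E'
from h import *
d=wrist('w5'); s=read_state(); print(s['wrist_force'],s['tcp_pos'],Ro.from_quat(s['ee_rot']).as_matrix().round(3))
o=np.array([.5765,-.2525]);a=-.277
p=o+.035*np.array([-np.sin(a),np.cos(a)]); print(p, go([p[0],p[1],.2],np.pi/2+a))
E
```

```text
time_s: 6.68
tcp_pos: [0.5128, 0.1992, 0.2045]
ee_rot: [-0.039, 0.704, 0.041, 0.708]
wrist_force: [0.0, -0.2, -2.8]
finger_gap: 0.007
[ 0.22038386 -0.92708567 -1.97536929] [0.51144882 0.19869217 0.20225142] [[ 0.002 -0.113  0.994]
 [ 0.001  0.994  0.113]
 [-1.     0.001  0.002]]
[ 0.58607149 -0.21883419] (array([ 0.0021, -0.4233,  0.0268]), array([22.38,  0.11, -0.06]))
```

View pics/w5.png

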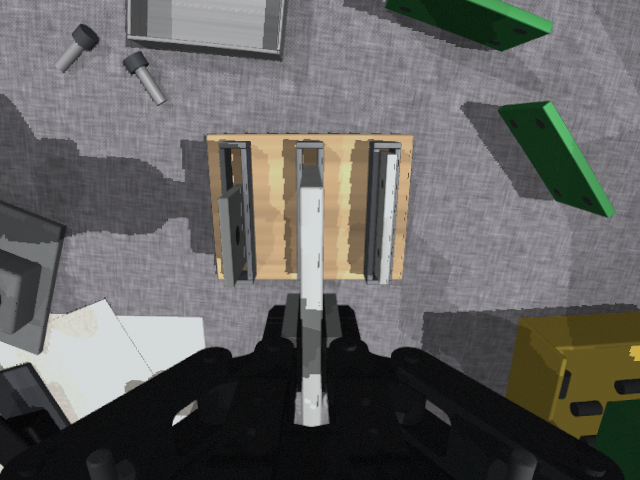

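```bash
python3 - <<'E'
from h import *
d=load('w5'); T=np.array(d['tool_from_camera'])
for z in (-.0255,-.0275):
  for u,v in ((312,187),(312,426)):
    r=T[:3,:3]@ray(d,u,v); o=T[:3,3]; print(z,(o+r*(z-o[0])/r[0]).round(4))
E
python3 -m creep '[{"slide":[0,-0.025,0.003],"turn":[2,0,0],"gripper":1},{"slide":[0,-0.06,0.006],"turn":[4,0,0],"gripper":1},{"slide":[0,-0.1,0.01],"turn":[6,0,0],"gripper":1},{"slide":[0,-0.14,0.013],"turn":[8,0,0],"gripper":1},{"slide":[0,-0.18,0.015],"turn":[10,0,0],"gripper":1},{"slide":[0,-0.22,0.017],"turn":[12,0,0],"gripper":1},{"slide":[0,-0.26,0.02],"turn":[14,0,0],"gripper":1},{"slide":[0,-0.3,0.022],"turn":[16,0,0],"gripper":1},{"slide":[0,-0.34,0.024],"turn":[18,0,0],"gripper":1},{"slide":[0,-0.38,0.025],"turn":[20,0,0],"gripper":1},{"slide":[0,-0.41,0.026],"turn":[22,0,0],"gripper":1},{"slide":[0,-0.423,0.027],"turn":[22.4,0,0],"gripper":1}]'
python3 -m creep '[{"slide":[0,0,0],"turn":[0,0,0],"gripper":1},{"slide":[0,0,0],"turn":[0,0,0],"gripper":1},{"slide":[0,0,0],"turn":[0,0,0],"gripper":1}]'
python3 - <<'E'
from h import *
d=wrist('w6'); s=read_state(); print(s['wrist_force'],s['tcp_pos'],Ro.from_quat(s['ee_rot']).as_matrix().round(3))
save('top','top6'); save('scene','scene6')
E
```

```text
-0.0255 [-0.0255  0.0005 -0.0582]
-0.0255 [-0.0255  0.0005  0.038 ]
-0.0275 [-0.0275  0.0005 -0.0585]
-0.0275 [-0.0275  0.0005  0.036 ]
time_s: 7.73
tcp_pos: [0.5846, -0.2228, 0.1985]
ee_rot: [0.099, 0.701, -0.1, 0.699]
wrist_force: [0.2, 0.0, -1.8]
finger_gap: 0.0068
time_s: 7.98
tcp_pos: [0.5852, -0.2173, 0.1999]
ee_rot: [0.098, 0.701, -0.097, 0.699]
wrist_force: [0.0, -0.5, -1.4]
finger_gap: 0.0074
[ 0.49129251 -0.29233022 -1.47589523] [ 0.58543508 -0.21698849  0.2003837 ] [[-0.002  0.272  0.962]
 [ 0.001  0.962 -0.272]
 [-1.     0.    -0.002]]
```

View pics/w6.png

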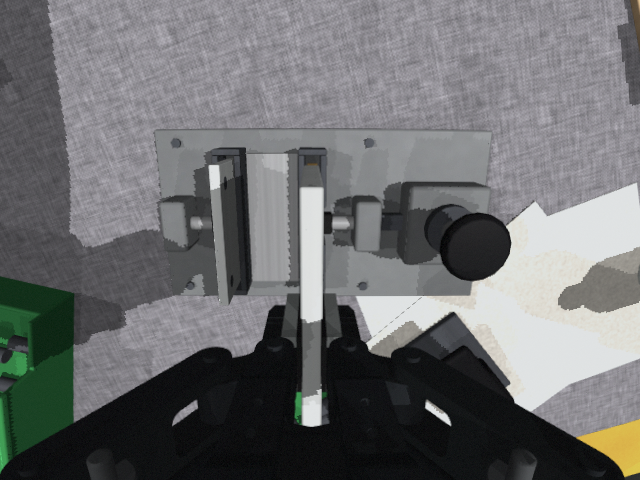

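```bash
python3 - <<'E'
from h import *
d=load('w6'); crop(d,150,120,350,270,'w6a',4); crop(d,340,120,510,300,'w6b',3.3)
t=load('top6'); crop(t,350,170,500,280,'t6',5.3)
E
```

```text
(no output)
```

View pics/w6a.png

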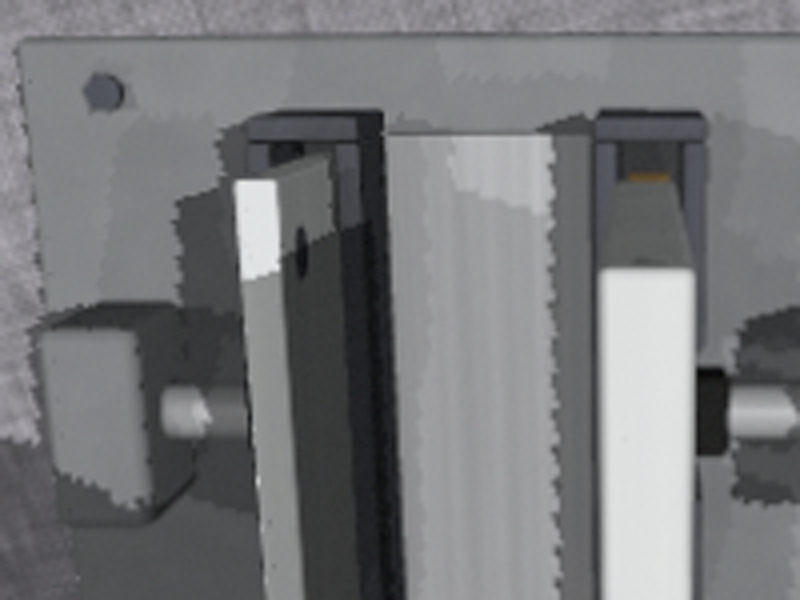

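View pics/w6b.png

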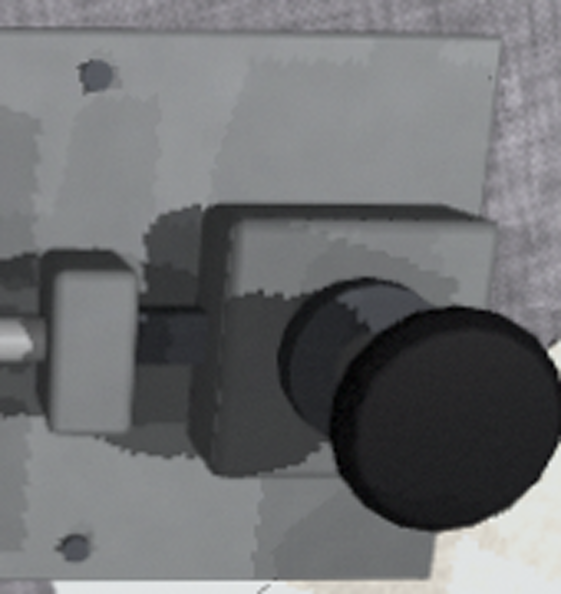

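View pics/t6.png

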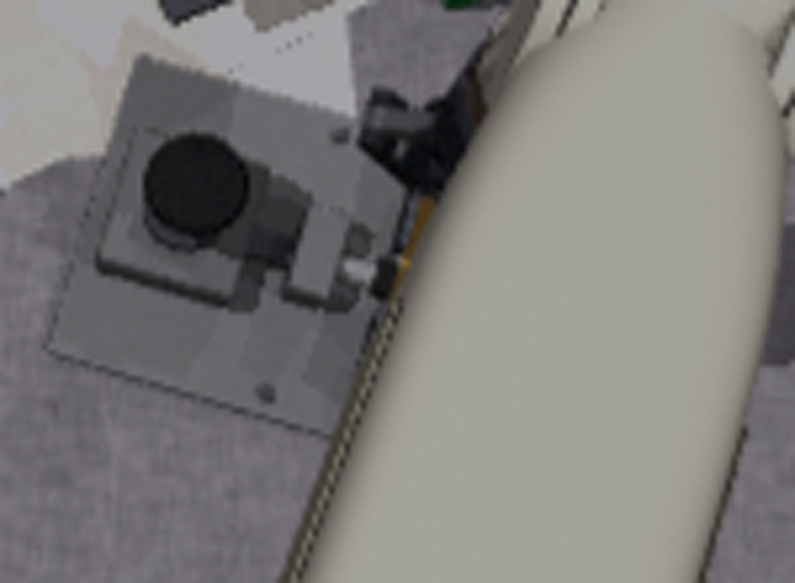

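```bash
python3 - <<'E'
from fit import *
d=load('w6')
L=[(-.08,-.105,.01),(-.08,.195,.01),(.08,.195,.01),(-.059,.0285,.042),(-.059,.0415,.042),(0,.15,.105),(-.059,-.0415,.042),(-.059,-.0285,.042)]
P=[(155.5,130),(491.5,131.5),(470.3,295.2),(303.5,155.25),(321.25,155.25),(475.2,246.7),(217,155.5),(234.2,155.5)]
for sel in (range(8),[0,1,2],[3,4,6,7]):
    x,r=fit([(d,[L[i] for i in sel],[P[i] for i in sel])]); 
    a=x[2]; p=x[:2]+.035*np.array([-np.sin(a),np.cos(a)]); pad=x[:2]+.15*np.array([-np.sin(a),np.cos(a)])
    print(x.round(4),'seat',p.round(4),'pad',pad.round(4)); print(r.tolist())
for u,v in((303.5,155.25),(321.25,155.25)): print(at_z(d,u,v,.042))
print('pad z',at_z(d,475.2,246.7,.105))
t=load('top6')
E
```

```text
[ 0.5788 -0.2509  6.006 ] seat [ 0.5884 -0.2172] pad [ 0.6199 -0.1066]
[[-2.7, -0.6], [1.6, -1.3], [0.3, 0.6], [0.4, 0.1], [-1.1, 0.1], [3.3, 3.4], [-0.1, 0.1], [-1.2, -0.0]]
[ 0.5794 -0.2511 -0.2779] seat [ 0.589  -0.2174] pad [ 0.6205 -0.1068]
[[-2.6, 0.0], [1.5, -0.5], [0.1, 1.2]]
[ 0.5789 -0.2504 -0.2768] seat [ 0.5885 -0.2168] pad [ 0.6199 -0.1061]
[[0.9, -0.0], [-0.6, 0.0], [0.4, 0.0], [-0.7, -0.1]]
[ 0.5297219  -0.20762576  0.042     ]
[ 0.53359972 -0.19394452  0.042     ]
pad z [ 0.616778   -0.10851878  0.105     ]
```

```bash
python3 - <<'E'
from h import *
print(go([.5916,-.2184,.093],np.pi/2-.277))
E
python3 -m creep '[{"slide":[0.02,0,0.006],"turn":[-0.1,0,0],"gripper":1},{"slide":[0.05,0,0.006],"turn":[-0.1,0,0],"gripper":1},{"slide":[0.08,0,0.006],"turn":[-0.1,0,0],"gripper":1},{"slide":[0.1,0,0.006],"turn":[-0.1,0,0],"gripper":1},{"slide":[0.107,0,0.006],"turn":[-0.1,0,0],"gripper":1},{"slide":[0.107,0,0.006],"turn":[-0.1,0,0],"gripper":1},{"slide":[0.107,0,0.006],"turn":[-0.1,0,0],"gripper":1},{"slide":[0.107,0,0.006],"turn":[-0.1,0,0],"gripper":1}]'
python3 - <<'E'
from h import *
d=wrist('w7'); s=read_state(); print(s['wrist_force'],s['tcp_pos'],Ro.from_quat(s['ee_rot']).as_matrix().round(3))
crop(d,200,100,440,280,'w7c',3.3)
print(go([.5916,-.2184,.055],np.pi/2-.277))
E
```

```text
(array([0.108 , 0.0002, 0.0061]), array([ 0.11, -0.05, -0.  ]))
time_s: 8.8
tcp_pos: [0.5931, -0.2204, 0.0963]
ee_rot: [0.097, 0.699, -0.097, 0.702]
wrist_force: [-0.4, 0.3, -0.2]
finger_gap: 0.0071
[-0.63308327 -0.54301542 -0.96073155] [ 0.59320392 -0.22063283  0.09655018] [[ 0.004  0.272  0.962]
 [-0.002  0.962 -0.272]
 [-1.    -0.001  0.004]]
(array([ 0.0415,  0.0017, -0.0023]), array([0.1 , 0.23, 0.03]))
```

View pics/w7c.png

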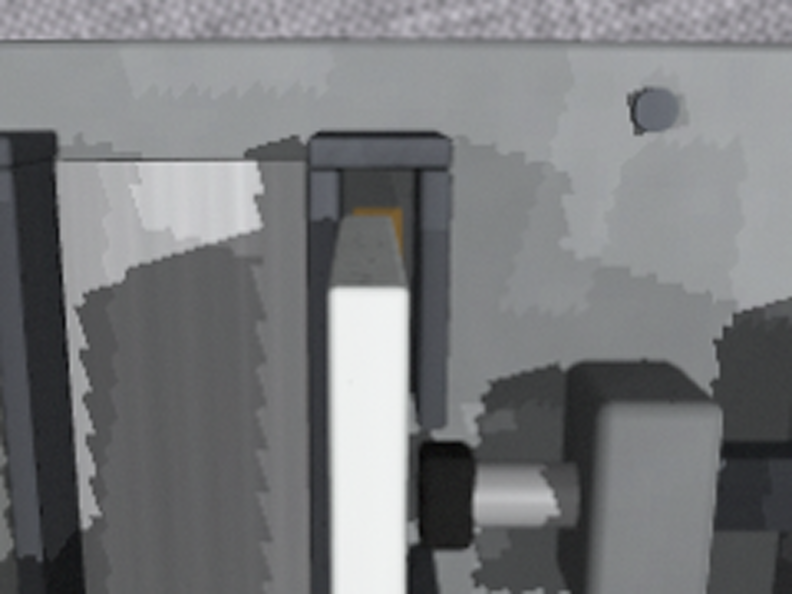

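```bash
python3 -m creep '[{"slide":[0,0.0017,-0.0023],"turn":[0.1,0.2,0],"gripper":1},{"slide":[0,0.0017,-0.0023],"turn":[0.1,0.2,0],"gripper":1},{"slide":[0,0.0017,-0.0023],"turn":[0.1,0.2,0],"gripper":1},{"slide":[0.005,0.0017,-0.0023],"turn":[0.1,0.2,0],"gripper":1},{"slide":[0.01,0.0017,-0.0023],"turn":[0.1,0.2,0],"gripper":1},{"slide":[0.016,0.0017,-0.0023],"turn":[0.1,0.2,0],"gripper":1},{"slide":[0.022,0.0017,-0.0023],"turn":[0.1,0.2,0],"gripper":1},{"slide":[0.022,0.0017,-0.0023],"turn":[0.1,0.2,0],"gripper":1}]'
python3 - <<'E'
from h import *
d=wrist('w8'); s=read_state(); print(s['wrist_force'],s['tcp_pos'],Ro.from_quat(s['ee_rot']).as_matrix().round(3))
crop(d,200,100,440,280,'w8c',3.3)
print(go([.5916,-.2184,.055],np.pi/2-.277))
E
```

```text
time_s: 9.52
tcp_pos: [0.5884, -0.2176, 0.0697]
ee_rot: [0.098, 0.703, -0.097, 0.698]
wrist_force: [-1.2, -0.7, -2.3]
finger_gap: 0.0066
[ 0.31621752  0.01370358 -2.7957895 ] [ 0.58877752 -0.21771861  0.07048834] [[-0.007  0.274  0.962]
 [ 0.002  0.962 -0.274]
 [-1.    -0.    -0.007]]
(array([0.0155, 0.0001, 0.003 ]), array([-0.03, -0.39,  0.  ]))
```

View pics/w8c.png

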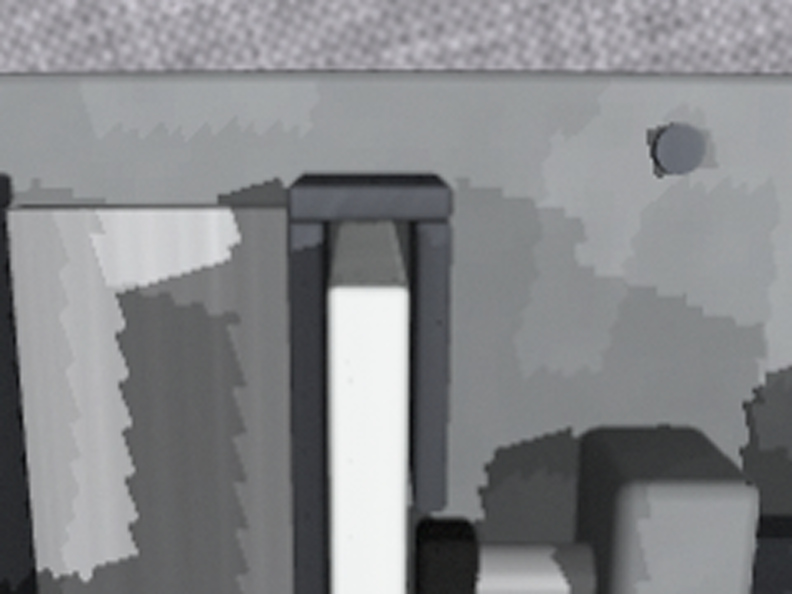

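```bash
python3 -m creep '[{"slide":[0.004,0,0.001],"turn":[0,0,0],"gripper":1},{"slide":[0.008,0,0.002],"turn":[0,0,0],"gripper":1},{"slide":[0.012,0,0.002],"turn":[0,0,0],"gripper":1},{"slide":[0.015,0,0.002],"turn":[0,0,0],"gripper":1},{"slide":[0.015,0,0.002],"turn":[0,0,0],"gripper":1},{"slide":[0.015,0,0.002],"turn":[0,0,0],"gripper":1}]'
python3 - <<'E'
from h import *
d=wrist('w9'); s=read_state(); print(s['wrist_force'],s['tcp_pos'],Ro.from_quat(s['ee_rot']).as_matrix().round(3))
crop(d,200,100,440,280,'w9c',3.3)
print(go([.5916,-.2184,.0545],np.pi/2-.277))
E
```

```text
time_s: 10.07
tcp_pos: [0.5915, -0.2185, 0.0568]
ee_rot: [0.098, 0.702, -0.098, 0.699]
wrist_force: [0.1, 0.2, -0.9]
finger_gap: 0.0068
[-0.201156    0.42722542 -0.50075597] [ 0.59167524 -0.21860009  0.05706349] [[-0.004  0.274  0.962]
 [ 0.001  0.962 -0.274]
 [-1.    -0.    -0.004]]
(array([ 0.0026,  0.0002, -0.0001]), array([-0.02, -0.22,  0.01]))
```

View pics/w9c.png

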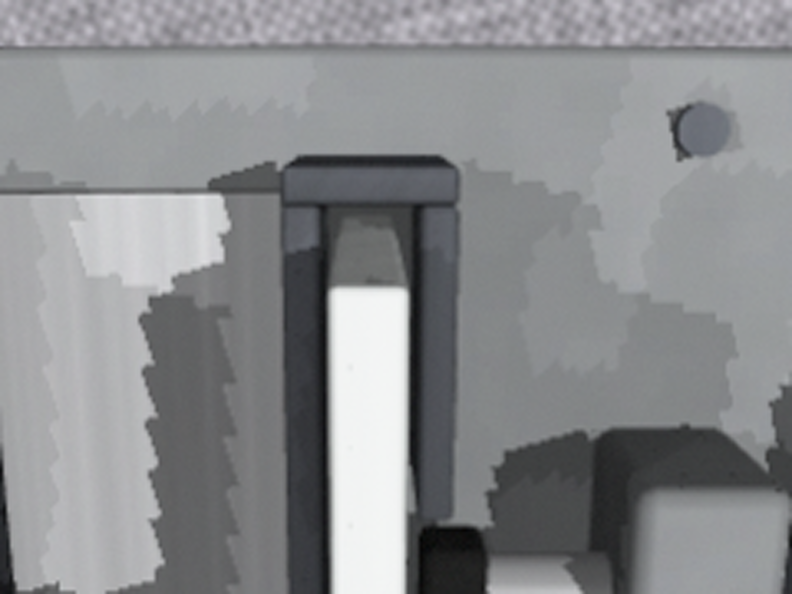

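```bash
python3 -m creep '[{"slide":[0.0015,0,0],"turn":[0,0,0],"gripper":1},{"slide":[0.003,0,0],"turn":[0,0,0],"gripper":1},{"slide":[0.003,0,0],"turn":[0,0,0],"gripper":1},{"slide":[0.003,0,0],"turn":[0,0,0],"gripper":1}]'
```

```text
time_s: 10.45
tcp_pos: [0.592, -0.2188, 0.0548]
ee_rot: [0.098, 0.701, -0.098, 0.699]
wrist_force: [-1.4, 1.0, 2.2]
finger_gap: 0.0068
```

```bash
python3 -m creep '[{"slide":[0.001,0,0],"turn":[0,0,0],"gripper":1},{"slide":[0.001,0,0],"turn":[0,0,0],"gripper":1},{"slide":[0.001,0,0],"turn":[0,0,0],"gripper":0.4},{"slide":[0.001,0,0],"turn":[0,0,0],"gripper":0.4},{"slide":[0.001,0,0],"turn":[0,0,0],"gripper":0.4},{"slide":[0.001,0,0],"turn":[0,0,0],"gripper":0.4},{"slide":[0.001,0,0],"turn":[0,0,0],"gripper":0.4}]' 20
python3 - <<'E'
from h import *
d=wrist('w10'); s=read_state(); print(s['wrist_force'],s['tcp_pos'])
E
```

```text
time_s: 11.03
tcp_pos: [0.5916, -0.2185, 0.0527]
ee_rot: [0.098, 0.702, -0.098, 0.699]
wrist_force: [-0.6, -0.1, -0.1]
finger_gap: 0.0258
[0.08161687 0.35826725 0.04501901] [ 0.59156968 -0.21855824  0.05275658]
```

View pics/w10.png

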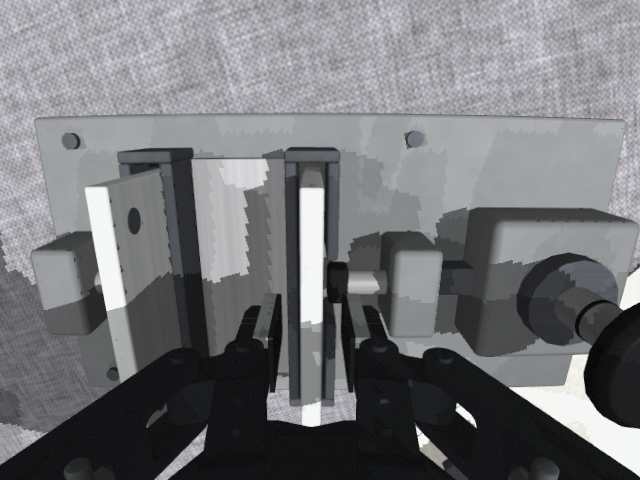

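```bash
python3 -m creep '[{"slide":[-0.01,0,0],"turn":[0,0,0],"gripper":0.4},{"slide":[-0.03,0,0],"turn":[0,0,0],"gripper":0.4},{"slide":[-0.06,0,0],"turn":[0,0,0],"gripper":0.4},{"slide":[-0.1,0,0],"turn":[0,0,0],"gripper":0.4},{"slide":[-0.13,0,0],"turn":[0,0,0],"gripper":1},{"slide":[-0.13,0,-0.03],"turn":[0,0,0],"gripper":1},{"slide":[-0.13,0,-0.06],"turn":[0,0,0],"gripper":1},{"slide":[-0.13,0,-0.06],"turn":[0,0,0],"gripper":1},{"slide":[-0.13,0,-0.06],"turn":[0,0,0],"gripper":1}]'
python3 - <<'E'
from h import *
d=wrist('w11'); s=read_state(); print(s['wrist_force'],s['tcp_pos']); save('top','top11'); x=save('scene','scene11')
crop(x,140,240,300,340,'s11',5)
E
```

```text
time_s: 11.83
tcp_pos: [0.5327, -0.2018, 0.1841]
ee_rot: [0.098, 0.702, -0.098, 0.699]
wrist_force: [1.5, -0.8, 0.9]
finger_gap: -0.0001
[ 1.07031443 -0.19312328  0.14472645] [ 0.53435977 -0.20228149  0.18431448]
```

View pics/w11.png

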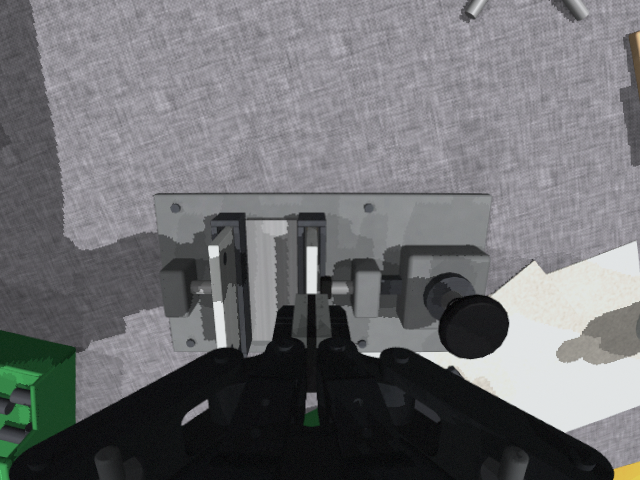

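View pics/s11.png

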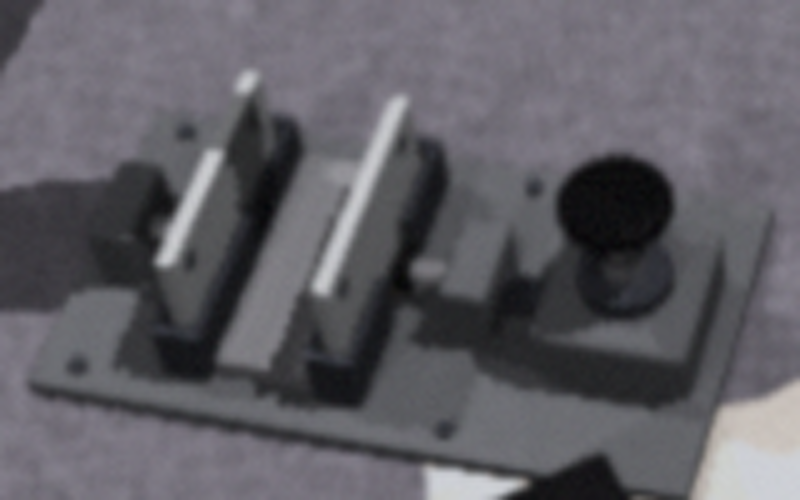

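```bash
python3 - <<'E'
from h import *
d=load('w11'); crop(d,290,200,350,300,'w11c',6)
print(at_z(d,474,326.5,.105))
s=load('scene11'); o=np.array([.5785,-.251]);a=-.277;c,n=np.cos(a),np.sin(a)
for y in(.035,-.035):
  for x in(.055,-.055): 
    p=proj(s,[o[0]+c*x-n*y,o[1]+n*x+c*y,.08]); print(y,x,((p-[140,240])*5).round(0))
print(go([.6175,-.108,.13],np.pi/2-.277))
E
```

```text
[ 0.61509619 -0.10787973  0.105     ]
0.035 0.055 [319. 287.]
0.035 -0.055 [400.  90.]
-0.035 0.055 [163. 260.]
-0.035 -0.055 [251.  67.]
(array([0.0539, 0.1135, 0.0529]), array([-0.02, -0.1 ,  0.02]))
```

View pics/w11c.png

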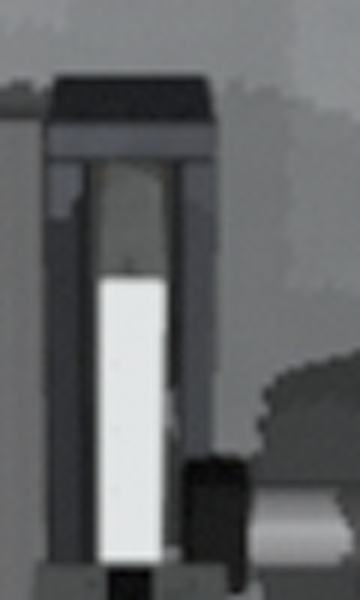

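```bash
python3 -m creep '[{"slide":[0,0.03,0.015],"turn":[0,0,0],"gripper":1},{"slide":[0,0.06,0.03],"turn":[0,0,0],"gripper":1},{"slide":[0,0.09,0.045],"turn":[0,0,0],"gripper":1},{"slide":[0,0.113,0.053],"turn":[0,0,0],"gripper":1},{"slide":[0.02,0.113,0.053],"turn":[0,0,0],"gripper":1},{"slide":[0.04,0.113,0.053],"turn":[0,0,0],"gripper":1},{"slide":[0.05,0.113,0.053],"turn":[0,0,0],"gripper":1},{"slide":[0.054,0.113,0.053],"turn":[0,0,0],"gripper":1},{"slide":[0.054,0.113,0.053],"turn":[0,0,0],"gripper":1},{"slide":[0.054,0.113,0.053],"turn":[0,0,0],"gripper":1}]' 60
python3 - <<'E'
from h import *
d=wrist('w12'); s=read_state(); print(s['wrist_force'],s['tcp_pos']); t=save('top','top12'); x=save('scene','scene12')
crop(x,220,220,320,320,'s12',6)
print(go([.617,-.108,.107],np.pi/2-.277))
E
```

```text
time_s: 12.82
tcp_pos: [0.6167, -0.1085, 0.1296]
ee_rot: [0.098, 0.701, -0.098, 0.699]
wrist_force: [-0.8, -0.1, -0.6]
finger_gap: 0.0002
[ 0.60342396 -0.29293637  0.90789944] [ 0.61698602 -0.10864466  0.13022434]
(array([ 0.0236,  0.0006, -0.0002]), array([-0.06, -0.07,  0.  ]))
```

View pics/s12.png

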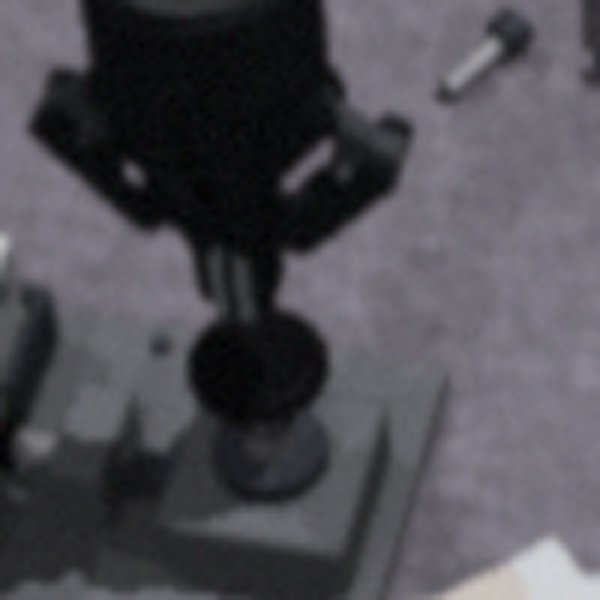

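View pics/w12.png

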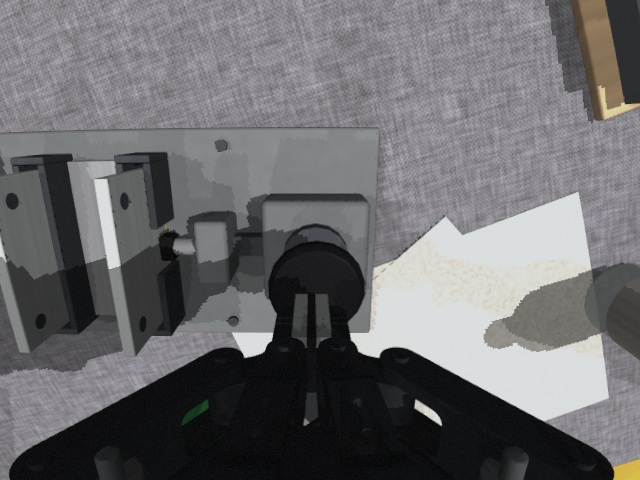

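```bash
python3 - <<'E'
from h import *
d=load('w12'); print(at_z(d,316,286,.105), proj(d,[.617,-.1085,.105]))
E
python3 -m creep '[{"slide":[0.01,0,0],"turn":[0,0,0],"gripper":1},{"slide":[0.018,0,0],"turn":[0,0,0],"gripper":1},{"slide":[0.022,0,0],"turn":[0,0,0],"gripper":1},{"slide":[0.025,0,0],"turn":[0,0,0],"gripper":1},{"slide":[0.028,0,0],"turn":[0,0,0],"gripper":1},{"slide":[0.031,0,0],"turn":[0,0,0],"gripper":1},{"slide":[0.031,0,0],"turn":[0,0,0],"gripper":1},{"slide":[0.031,0,0],"turn":[0,0,0],"gripper":1}]'
```

```text
[ 0.61594214 -0.10563541  0.105     ] [311.03284493 289.33046123]
time_s: 13.63
tcp_pos: [0.6153, -0.108, 0.0984]
ee_rot: [0.098, 0.702, -0.098, 0.699]
wrist_force: [-3.7, 0.8, 5.0]
finger_gap: -0.0008
```

```bash
python3 -m creep '[{"slide":[0.002,0,0],"turn":[0,0,0],"gripper":1},{"slide":[0.004,0,0],"turn":[0,0,0],"gripper":1},{"slide":[0.006,0,0],"turn":[0,0,0],"gripper":1},{"slide":[0.008,0,0],"turn":[0,0,0],"gripper":1},{"slide":[0.008,0,0],"turn":[0,0,0],"gripper":1},{"slide":[0.008,0,0],"turn":[0,0,0],"gripper":1},{"slide":[0.008,0,0],"turn":[0,0,0],"gripper":1}]'
python3 - <<'E'
from h import *
d=wrist('w13'); s=read_state(); print(s['wrist_force'],s['tcp_pos']); x=save('scene','scene13')
crop(x,220,240,320,320,'s13',8); crop(x,140,240,300,340,'s13b',5)
crop(d,0,120,380,340,'w13c',2.1)
E
```

```text
time_s: 14.22
tcp_pos: [0.6155, -0.108, 0.0918]
ee_rot: [0.098, 0.702, -0.098, 0.699]
wrist_force: [-6.4, 0.2, 10.9]
finger_gap: 0.0001
[-5.44288227  0.90493849 10.69947762] [ 0.61548864 -0.10801911  0.0918557 ]
```

View pics/s13.png

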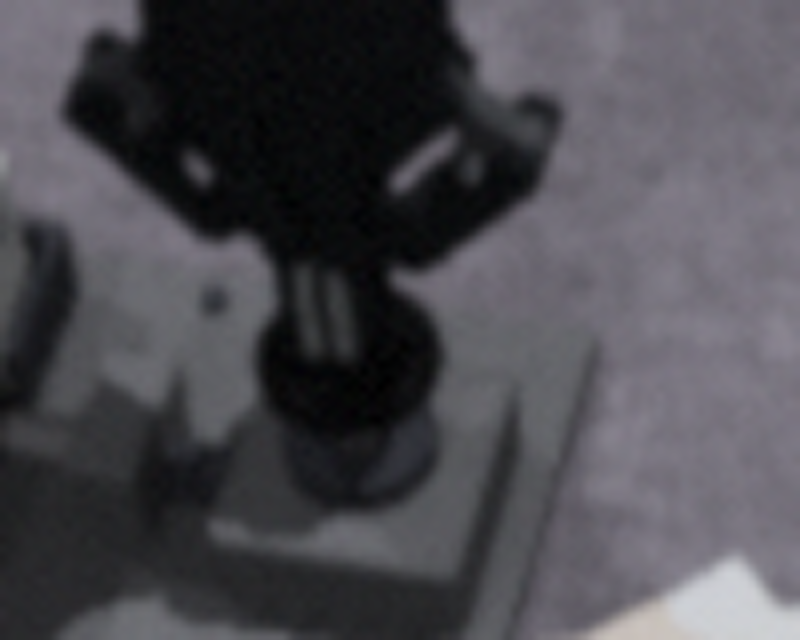

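View pics/w13c.png

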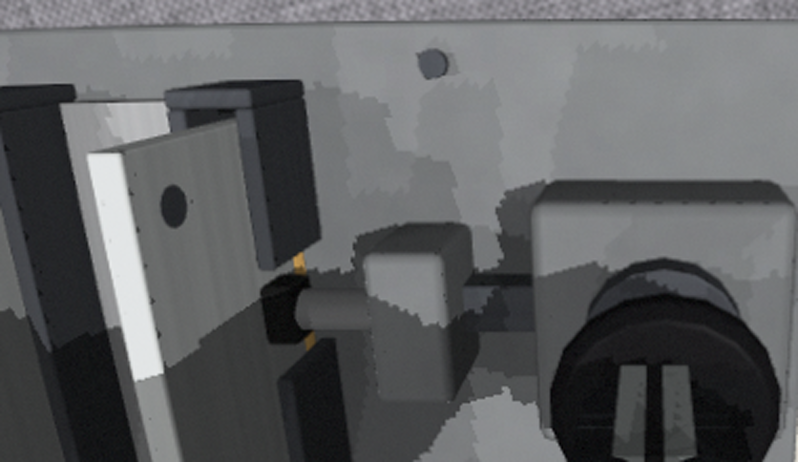

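View pics/s13b.png

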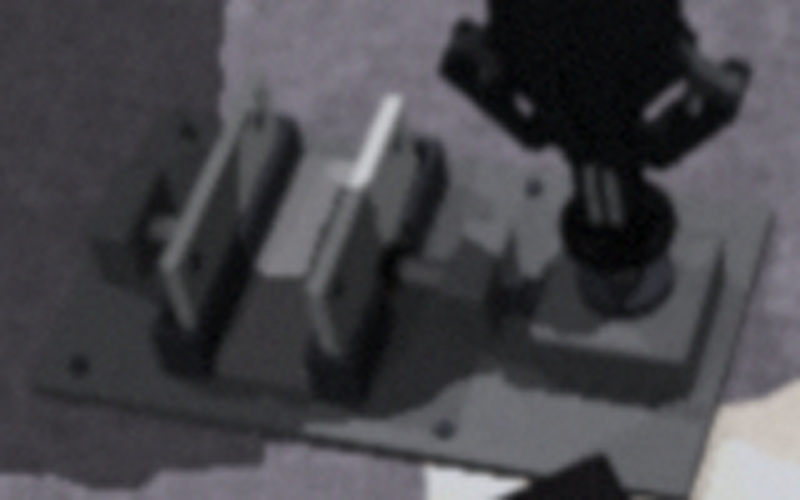

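```bash
python3 -m creep '[{"slide":[0.001,0,0],"turn":[0,0,0],"gripper":1},{"slide":[0.0022,0,0],"turn":[0,0,0],"gripper":1},{"slide":[0.0022,0,0],"turn":[0,0,0],"gripper":1},{"slide":[0.0022,0,0],"turn":[0,0,0],"gripper":1},{"slide":[0.0022,0,0],"turn":[0,0,0],"gripper":1},{"slide":[0.0022,0,0],"turn":[0,0,0],"gripper":1},{"slide":[0.0022,0,0],"turn":[0,0,0],"gripper":1},{"slide":[0.0022,0,0],"turn":[0,0,0],"gripper":1}]'
python3 - <<'E'
from h import *
d=wrist('w14'); s=read_state(); print(s['wrist_force'],s['tcp_pos']); x=save('scene','scene14'); save('top','top14')
crop(d,0,120,400,420,'w14c',2)
E
```

```text
time_s: 14.98
tcp_pos: [0.6155, -0.108, 0.09]
ee_rot: [0.098, 0.702, -0.098, 0.699]
wrist_force: [-6.4, 0.8, 13.0]
finger_gap: 0.0
[-6.07669455  1.07200423 12.56616439] [ 0.61550102 -0.10803319  0.09005965]
```

View pics/w14c.png

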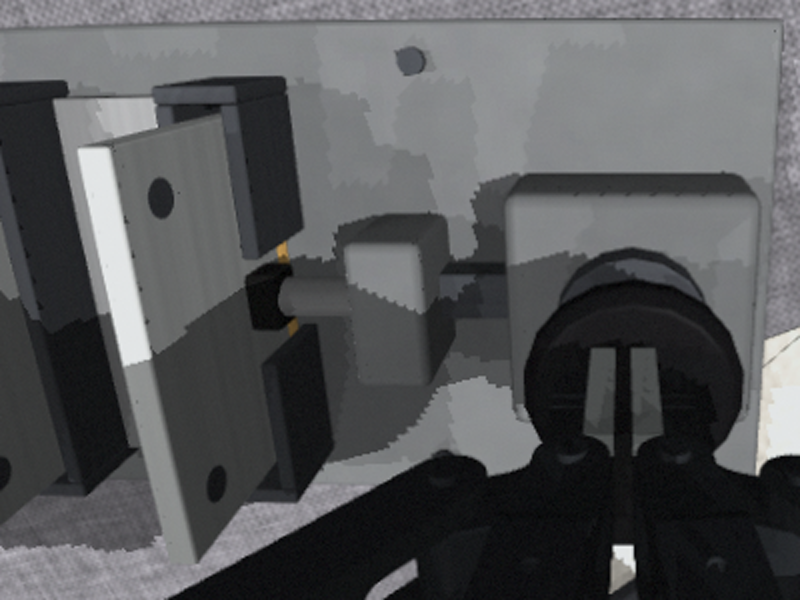

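View pics/scene14.png

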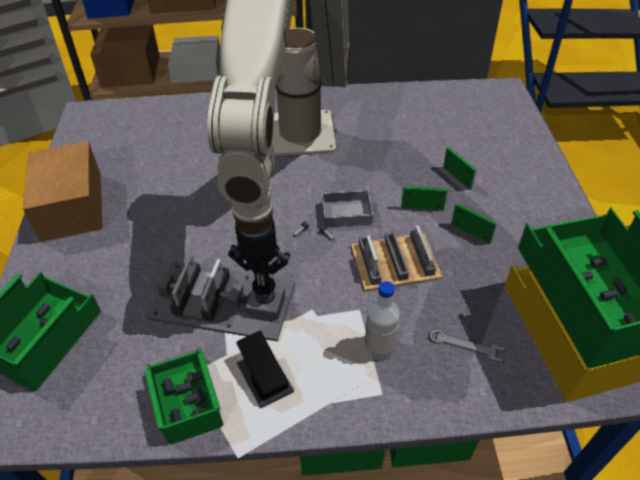

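The pad is pressed to z = 0.090 m, about 15 mm of travel, with 12.6 N. Both plates stand in their slots with the noses in, and nothing else has moved.

```bash
python3 -c "
from station import close_job,read_state
print(read_state()['tcp_pos']); print(close_job())"
```

```text
[ 0.61549012 -0.10800927  0.09007235]
the job is handed in; nothing more can be done
None
```

I took the long, tall plate from the rack's middle slot, stood it in the nest's empty slot and let go. I then pressed the palm pad about half-way with the shut fingers and handed the job in still holding it, at about 15 s of the 40 s allowed.

**Last checks:**
- **Pad:** the fingertips stood at z = 0.090 m, which is about 15 mm of travel. The upward force was 12.6 N, against about 12 N expected at half-way.
- **Plates:** both stand upright. Before pressing, their top corners matched a fully-home plate in the scene image to within 1–2 px. After pressing I judged them by eye.
- **Everything else:** the other two plates and the bystanders looked unmoved in the scene image.

**Not confirmed or off:**
- The gripper hid the groove on the pad's stem, so I could not use it to check the travel.
- I did not measure the nose forces; one nose was seen at its plate, the other was not checked.
- A sideways force of about 6 N at the wrist remained while pressing.
- On the way to the rack the last joint reached the end of its range, so I turned the gripper half round before grasping. It touched nothing.

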